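# Test the latching stop button

## Robot

A 6-joint arm with a two-finger parallel gripper is mounted at the origin on a cart in front of the work surface, level with it; the furniture and walls round the work are solid. World frame = base frame: x ahead of the robot, y to its left, z up, the work surface at z = 0. Lengths are in m, angles in rad, forces in N, time in s.
With the tool pointing down it reaches from about 0.4 to 0.825 m from the base axis. Payload 7 kg.
Tool frame: the origin (TCP) lies on the front face of the gripper's body, between the roots of the fingers; the fingertips stand 66 mm ahead of it and the grasp point (between the pads) lies 47 mm ahead of it; z points along the fingers, y is the line along which they close (so a half turn about z gives the same grasp; the last joint's range is limited). The gripper opens to 88 mm and grips with 3 to 60 N. Pads are 19 mm wide; open, the fingers measure 130 mm over their backs; the gripper's body (78 mm by 193 mm) begins 47 mm behind the grasp point.
Start: joints at [-0.908, 0.359, 0.012, 0, -1.224, -0.288], TCP at [0.247, -0.628, 0.292] pointing down, gripper open.
Joint ranges: [-3.07, 3.07], [-1.43, 2.12], [-1.02, 1.25], [-3.03, 1.67], [-3.05, -0], [-3.03, 3.03]. Speed limits (rad/s): [2.39, 2.39, 3.01, 3.14, 3.14, 3.14].

## Interface

Orientations are given as [roll, pitch, yaw] about the fixed x, y, z axes, in that order (R = Rz(yaw) Ry(pitch) Rx(roll)).
In Python, from station import arm gives the robot as it stands. The module is installed in compiled form; this text tells all that it offers.
- The arm moves only by the tool move_arm, never from a script. Its argument "increments" is a list of rows, each an object of numbers: "jaw": the gripper command: -1 is shut, 1 is fully open, values between are in proportion; "dx", "dy", "dz": the shift along the tool's x, y, z in m; "twist": the turn about the tool's z in rad. A call has 1 to 12 rows; each row shifts and turns the commanded pose from where the row before left it, along the tool's axes as they then stand; what a row does not reach is not made up. A row lasts 1/12 s, in which the tool goes at most 41.7 mm and 7.16 degrees, less where a joint would pass 70% of its speed; a pose out of reach is approached as far as the arm can. A call is refused whole if a number of a shift passes 0.0417 or a number of a turn 0.125, either way. A call with a gripper value outside its range is refused whole. The fingers move at their own pace and stop on an object; "force" is the grip in N (left out, the last holds). Time passes only in rows, so rows that do not move let the fingers close. It gives the time, the measured TCP pose, the force, the opening and the grip force at its end, in the units of the state.
- arm.get_state(): the state, without advancing time (a new reading comes with each control period).
- arm.grab_frame(name): name is "scene" or "top" or "wrist"; returns the picture (384x512x3 uint8, blue, green, red); there is no depth.
- arm.camera_info(name): a dict with "K" (3x3 intrinsics, pixels), "extrinsics" (4x4, takes a point from camera to world coordinates). Camera axes: x right, y down, z forward; pixel columns grow to the right and rows downward; lengths in m; the calibration is good to about 2 mm. A picture is of the moment at which its call begins: read the wrist's pose just before it. camera_info takes no time and is no camera call; for the wrist camera it gives the pose at the moment of the call.
- arm.job_done(): hands the job in; it is judged then, once.
Trained networks look in the newest picture that a camera, given by its name, has taken for a name from the list of things; names that differ only in an ending like _2 or _b are one class to them, and where a whole thing is asked for, a point or a joint stands for the part that bears it (a point fixed in the world has none). Each returns a list of dicts, best first, with "score" (0 to 1); they miss things now and then, are a little off and sometimes report something else, mostly with a low value. They report only what shows in the picture. A call takes as long as a camera call.
- arm.find_in(camera, name): "position" ([x, y, z] in m, in world coordinates, good to about 4 mm: the middle of the surface that is visible of it).
- arm.silhouettes(camera, name): "pixels" (384x512 bool, what is visible of it).
- arm.pinpoint(camera, name): "position" ([x, y, z] in m, in world coordinates, good to about 4 mm: a listed point, or the origin of a listed thing).
The state is a dict: "t": time; "q": joint angles; "qd": joint speeds; "joint_efforts": joint torques, N m; "eef_pos": TCP position; "ee_rot": TCP orientation; "force": force on the tool from outside, world axes, zero at the start; "moment": the same for the moment, N m; "width": finger opening in m; "gripper_force": force on a finger pad.
Only numpy, scipy, OpenCV 4.12 (cv2) and the standard library are available. Lean on these libraries where they do the work, as an engineer would, in place of code of your own. Each camera call takes 0.05 s, during which the arm holds its last target. There are 200 camera calls.

## Task

Test the stop button on the desk: press the mushroom head of the stop station all the way in so that it latches, then twist it clockwise (seen from above) by pushing against its fin until it releases, and leave it popped fully up and turned back to rest. Use the fingers only to press and push, without pinching or gripping the head or forcing it. Leave the low push button of the other box unpressed and everything else on the desk where it stands.

Things in the scene. Friction and masses are not known exactly. Their poses are not given: they have to be found in the camera images.
- stop_box: the stop station: grey box 90x90 mm and 50 mm high, fixed to the desk at a varying place and yaw. Origin: centre of its underside, z up. On it, on the box's vertical centre line, sits a black mushroom head 56 mm across on a steel collar (46 mm across, 8 mm high) with a grip fin standing up across its top. Head up: rim of the cap 72 to 83 mm above the desk, top face of the cap around the fin 86 mm, fin top 108 mm
- stop_top (a point): middle of the top of the grip fin, on the button's turning axis (108 mm above the desk with the head up). Its frame turns with the head: x runs along the fin, y across it, z up. The fin is 52 mm long (x), 9 mm thick (y) and stands 22 mm above the cap's top face
- stop_fin_end (a point): top edge of the fin at its -x end, 26 mm from the turning axis
- stop_push (a joint): how far the head is pressed in, m: 0 = up; 0.013 = bottom stop. A return spring (2 N at the top, about 5 N at the bottom; also about 5 N as the catch clicks over a third of the way down, so a press that stops at 6 N or less may stop short) lifts it; pressed past about 0.009 and let go it latches and stays in at about 0.0085 until twisted
- stop_turn (a joint): twist of the head, rad: 0 = rest, grows clockwise seen from above, up to 1.05. A light spring (0.02 N m at rest, 0.06 N m at full twist) turns it back to 0 when let go. When latched, a twist past about 0.55 frees the catch and the head jumps up by 8.5 mm, also lifting the cap's top face to 86 mm above the desk: a finger beside the fin must stay above that. If a finger keeps it from rising, it rises when the finger leaves
- start_box: the start station: grey box 74x74 mm and 40 mm high, fixed to the desk, with a low round push button (26 mm across, its flat top 60 mm above the desk) in a steel ring 42 mm across on top; not to be pressed. Origin: centre of its underside
- start (a joint): how far the low push button is pressed, m: 0 = out, 0.005 = in; sprung, 4 N
- pot_ochre: small round paint pot with a domed lid, 42 mm across, 46 mm high, loose; origin at the centre of its underside
- dropper: slim dropper bottle, 26 mm across, 81 mm high, loose; origin at the centre of its underside
- putty_rock: putty rock on a stub, 43x53x49 mm, loose; origin at the centre of its underside
- pot_teal: small round paint pot with a domed lid, 40 mm across, 38 mm high, loose; origin at the centre of its underside
- cone_bottle: bent cone-shaped glazed bottle, 39x46x76 mm, loose; origin at the centre of its underside
- glue: glue bottle with a long thin nozzle, 33 mm across, 107 mm high, loose; origin at the centre of its underside

How it is judged:
On the way, in this order (a step that is already met when the one before it is completed fails the run):
1. the mushroom head is pressed in as far as it latches (value of joint stop_push above 0.0078 m), for 0.2 s.
2. the head is twisted clockwise far enough to free the catch (value of joint stop_turn above 0.5 rad), for 0.05 s.
At the end, for the whole second after the job is handed in: the stop head is up again (pressed in by less than 1.5 mm) and back at rest (twist under 0.12 rad), the low button is pressed by less than 1.5 mm, and every loose thing is still and within 20 mm of where it stood (value of joint each of stop_push, start below 0.0015 m and value of joint stop_turn below 0.12 rad and distance of each of pot_ochre, dropper, putty_rock, pot_teal, cone_bottle, glue from where it was at the start of the episode below 0.02 m and linear speed of each of pot_ochre, dropper, putty_rock, pot_teal, cone_bottle, glue below 0.02 m/s); the robot touches nothing.
It fails at once if the low push button of the start station is pressed (over 1.5 mm) (value of joint start above 0.0015 m).
It fails at once if the stop station is pinched or forced (fingers bear on it with over 40 N) (contact force between the fingers and stop_box above 40 N).
It fails at once if a loose thing is lifted, carried or pushed more than 20 mm (distance of any of pot_ochre, dropper, putty_rock, pot_teal, cone_bottle, glue from where it was at the start of the episode above 0.02 m).
It also fails if it takes over 42 s, if anything falls off the work surface, if the arm or the gripper's body presses on something with over 40 N, if the wrist force passes 120 N, or if a joint passes its speed limit or range.

## Working session

There is one attempt and no reset: what is moved stays moved. The work goes in short steps, Python scripts to look and compute and a tool call to move; the robot and the scene stay as the last step left them, time stands still between calls to the robot, and variables do not carry over. Pictures are saved under pics/ and viewed, at most 10 in all, crops included, and the job is handed in when it is done.

Besides the shell and the picture viewer there is one more tool, called after ">>>" in YAML: its name, and indented under it one key for each argument. move_arm: Moves the arm, as the interface text tells. Its arguments: {"type":"object","properties":{"increments":{"type":"array"},"force":{"type":"number"}},"required":["increments"]}

```bash
mkdir -p pics; python3 - <<'E'
from station import arm
import cv2,numpy as np
s=arm.get_state();print(s['t'],s['eef_pos'],s['ee_rot'],s['width'])
for c in ('scene','top'):
    cv2.imwrite(f'pics/{c}0.png',arm.grab_frame(c))
    for n in ('stop_top','stop_fin_end','stop_box','start_box'):
        print(c,n,[(np.round(d['position'],4),round(d['score'],2)) for d in arm.pinpoint(c,n)[:2]])
for n in ('pot_ochre','dropper','putty_rock','pot_teal','cone_bottle','glue'):
    print(n,[(np.round(d['position'],3),round(d['score'],2)) for d in arm.pinpoint('top',n)[:1]])
E
```

```text
0.0 [ 0.24694516 -0.62779249  0.29119485] [ 3.13988233e+00 -1.77880389e-04 -2.76689162e+00] 0.08781092833137767
scene stop_top [(array([ 0.5246, -0.0143,  0.1049]), 0.8)]
scene stop_fin_end [(array([ 0.5027, -0.0248,  0.1036]), 0.89)]
scene stop_box [(array([ 0.5249, -0.0126, -0.0018]), 0.67)]
scene start_box [(array([0.5293, 0.1761, 0.0036]), 0.84), (array([ 0.5246, -0.0167,  0.001 ]), 0.45)]
top stop_top [(array([ 0.526 , -0.0188,  0.1088]), 0.76), (array([ 0.5291,  0.1791, -0.0039]), 0.48)]
top stop_fin_end [(array([ 0.5046, -0.0251,  0.1097]), 0.74)]
top stop_box [(array([ 0.5227, -0.0162, -0.0019]), 0.74), (array([ 6.939e-01,  1.960e-01, -6.000e-04]), 0.38)]
top start_box [(array([0.5258, 0.1774, 0.0019]), 0.79)]
pot_ochre [(array([ 0.392, -0.057, -0.001]), 0.48)]
dropper [(array([ 0.391,  0.266, -0.001]), 0.42)]
putty_rock [(array([ 0.389,  0.132, -0.   ]), 0.78)]
pot_teal [(array([ 0.677,  0.086, -0.001]), 0.67)]
cone_bottle [(array([0.694, 0.197, 0.002]), 0.58)]
glue [(array([ 0.685, -0.014, -0.   ]), 0.54)]
```

View pics/top0.png

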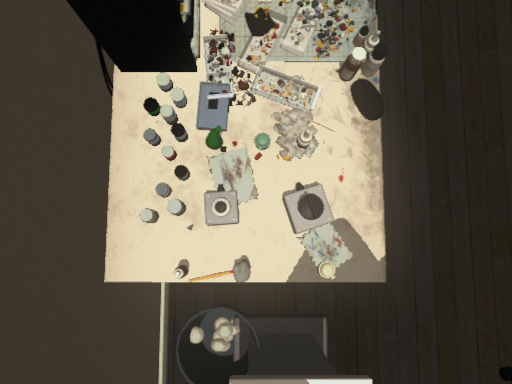

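View pics/scene0.png

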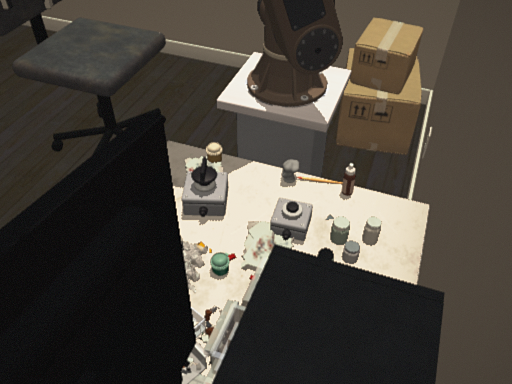

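The top view shows the stop station at pixel (308,207) with its fin at roughly 20° to world x. The start station is at (221,208) and glue and the pots are clear of it. The scene view shows the fin upright on the head at (204,175). I'll go above it, jaws shut.

>>> move_arm:
  increments:
    - {"jaw": -1,"dx": -0.024,"dy": 0.0233}
    - {"jaw": -1,"dx": -0.024,"dy": 0.0233}
    - {"jaw": -1,"dx": -0.024,"dy": 0.0233}
    - {"jaw": -1,"dx": -0.024,"dy": 0.0233}
    - {"jaw": -1,"dx": -0.024,"dy": 0.0233}
    - {"jaw": -1,"dx": -0.024,"dy": 0.0233}
    - {"jaw": -1,"dx": -0.024,"dy": 0.0233}
    - {"jaw": -1,"dx": -0.024,"dy": 0.0233}
    - {"jaw": -1,"dx": -0.024,"dy": 0.0233}
    - {"jaw": -1,"dx": -0.024,"dy": 0.0233}
  force: 5

```text
$.increments[0]: bad value
```

>>> move_arm:
  increments:
    - {"jaw": -1,"dx": -0.024,"dy": 0.0233}
    - {"jaw": -1,"dx": -0.024,"dy": 0.0233}
    - {"jaw": -1,"dx": -0.024,"dy": 0.0233}
    - {"jaw": -1,"dx": -0.024,"dy": 0.0233}
    - {"jaw": -1,"dx": -0.024,"dy": 0.0233}
    - {"jaw": -1,"dx": -0.024,"dy": 0.0233}
    - {"jaw": -1,"dx": -0.024,"dy": 0.0233}
    - {"jaw": -1,"dx": -0.024,"dy": 0.0233}
    - {"jaw": -1}
    - {"jaw": -1}

```text
$.increments[0]: bad value
```

```bash
python3 - <<'E'
from station import arm
import cv2,numpy as np
s=arm.get_state();print(s['t'],s['eef_pos'],s['ee_rot'],s['width'],s['force'])
i=arm.camera_info('wrist');print(i['extrinsics'].round(3) if hasattr(i['extrinsics'],'round') else i['extrinsics'])
cv2.imwrite('pics/w1.png',arm.grab_frame('wrist'))
for n in ('stop_top','stop_fin_end','stop_box'):
    print(n,[(np.round(d['position'],4),round(d['score'],2)) for d in arm.pinpoint('wrist',n)[:2]])
E
```

```text
0.8 [ 0.24707449 -0.6281121   0.29216823] [-3.14156366e+00  3.02446874e-05 -2.76679157e+00] 0.08749398159440662 [-0.20627251 -0.46872081 -0.32244415]
[[-0.367  0.886  0.285  0.168]
 [ 0.93   0.35   0.111 -0.659]
 [-0.001  0.306 -0.952  0.385]
 [ 0.     0.     0.     1.   ]]
stop_top []
stop_fin_end []
stop_box []
```

View pics/w1.png

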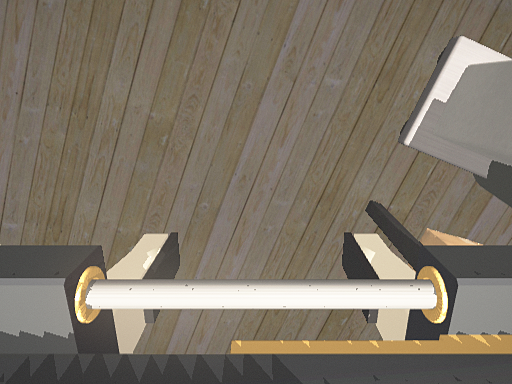

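The picture shows the wrist view with open fingers and only floor. The move was refused because every row needs all its fields.

>>> move_arm:
  increments:
    - {"jaw": -1,"dx": -0.024,"dy": 0.0233,"dz": 0,"twist": 0}
    - {"jaw": -1,"dx": -0.024,"dy": 0.0233,"dz": 0,"twist": 0}
    - {"jaw": -1,"dx": -0.024,"dy": 0.0233,"dz": 0,"twist": 0}
    - {"jaw": -1,"dx": -0.024,"dy": 0.0233,"dz": 0,"twist": 0}
    - {"jaw": -1,"dx": -0.024,"dy": 0.0233,"dz": 0,"twist": 0}
    - {"jaw": -1,"dx": -0.024,"dy": 0.0233,"dz": 0,"twist": 0}
    - {"jaw": -1,"dx": -0.024,"dy": 0.0233,"dz": 0,"twist": 0}
    - {"jaw": -1,"dx": -0.024,"dy": 0.0233,"dz": 0,"twist": 0}
    - {"jaw": -1,"dx": -0.024,"dy": 0.0233,"dz": 0,"twist": 0}
    - {"jaw": -1,"dx": -0.024,"dy": 0.0233,"dz": 0,"twist": 0}
  force: 5

```text
t: 1.83
eef_pos: [0.3855, -0.322, 0.2925]
ee_rot: [-3.141, 0.001, -2.767]
force: [1.8, -0.5, 0.8]
width: 0.0265
gripper_force: 0.0
```

>>> move_arm:
  increments:
    - {"jaw": -1,"dx": -0.022,"dy": 0.0233,"dz": 0,"twist": 0}
    - {"jaw": -1,"dx": -0.022,"dy": 0.0233,"dz": 0,"twist": 0}
    - {"jaw": -1,"dx": -0.022,"dy": 0.0233,"dz": 0,"twist": 0}
    - {"jaw": -1,"dx": -0.022,"dy": 0.0233,"dz": 0,"twist": 0}
    - {"jaw": -1,"dx": -0.022,"dy": 0.0233,"dz": 0,"twist": 0}
    - {"jaw": -1,"dx": -0.022,"dy": 0.0233,"dz": 0,"twist": 0}
    - {"jaw": -1,"dx": -0.022,"dy": 0.0233,"dz": 0,"twist": 0}
    - {"jaw": -1,"dx": -0.022,"dy": 0.0233,"dz": 0,"twist": 0}
    - {"jaw": -1,"dx": 0,"dy": 0.0233,"dz": 0,"twist": 0}
    - {"jaw": -1,"dx": 0,"dy": 0.0233,"dz": 0,"twist": 0}
    - {"jaw": -1,"dx": 0,"dy": 0,"dz": 0,"twist": 0}
    - {"jaw": -1,"dx": 0,"dy": 0,"dz": 0,"twist": 0}

```text
t: 2.83
eef_pos: [0.4635, -0.0412, 0.2925]
ee_rot: [-3.142, 0.001, -2.764]
force: [0.3, -0.6, -0.2]
width: 0.0004
gripper_force: 0.0
```

```bash
python3 - <<'E'
from station import arm
import cv2,numpy as np
s=arm.get_state();print(s['t'],s['eef_pos'],s['ee_rot'],s['width'],s['force'])
i=arm.camera_info('wrist');print(np.array(i['K']).tolist(),np.array(i['extrinsics']).tolist())
cv2.imwrite('pics/w2.png',arm.grab_frame('wrist'))
for n in ('stop_top','stop_fin_end','stop_box'):
    print(n,[(np.round(d['position'],4),round(d['score'],2)) for d in arm.pinpoint('wrist',n)[:2]])
E
```

```text
2.8333 [ 0.46347797 -0.0412229   0.29253288] [-3.14154635e+00  8.58993313e-04 -2.76427901e+00] 0.000373576126846648 [ 0.34790336 -0.58750034 -0.17965804]
[[328.47687703255303, 0.0, 260.5665266482428], [0.0, 328.47687703255303, 190.81658024835303], [0.0, 0.0, 1.0]] [[-0.36955303355427194, 0.8844058949124943, 0.28505572864769135, 0.3847274410434088], [0.9292088006375165, 0.35214633592944317, 0.1120890847016647, -0.07229741500187442], [-0.0012490831134839369, 0.3062991530113963, -0.9519344875861353, 0.38547451763631746], [0.0, 0.0, 0.0, 1.0]]
stop_top [(array([ 0.5245, -0.0124,  0.1066]), 0.62)]
stop_fin_end [(array([ 0.5017, -0.0225,  0.1089]), 0.7)]
stop_box [(array([ 0.5243, -0.0181, -0.0011]), 0.88)]
```

View pics/w2.png

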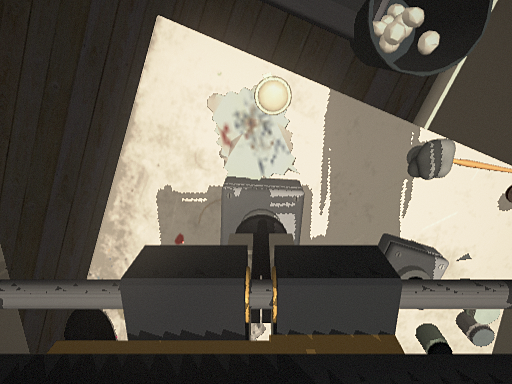

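The stop box shows at (262,205), but the fingers hide most of its fin below row 245. The ochre pot is at (272,95). I'll move on over it so the fin comes clear of the fingers.

>>> move_arm:
  increments:
    - {"jaw": -1,"dx": -0.03,"dy": 0,"dz": 0,"twist": 0}
    - {"jaw": -1,"dx": -0.03,"dy": 0,"dz": 0,"twist": 0}
    - {"jaw": -1,"dx": -0.03,"dy": 0,"dz": 0,"twist": 0}
    - {"jaw": -1,"dx": -0.03,"dy": 0,"dz": 0,"twist": 0}
    - {"jaw": -1,"dx": 0,"dy": 0,"dz": 0,"twist": 0}
    - {"jaw": -1,"dx": 0,"dy": 0,"dz": 0,"twist": 0}

```text
t: 3.53
eef_pos: [0.5764, 0.0013, 0.2908]
ee_rot: [3.142, -0.002, -2.768]
force: [-0.2, -0.3, -0.9]
width: 0.0003
gripper_force: 0.0
```

```bash
python3 - <<'E'
from station import arm
import cv2,numpy as np
s=arm.get_state();print(s['t'],s['eef_pos'],s['ee_rot'],s['width'],s['force'])
i=arm.camera_info('wrist');np.savez('w3.npz',K=i['K'],T=i['extrinsics'])
f=arm.grab_frame('wrist');cv2.imwrite('pics/w3.png',np.clip(f.astype(float)*1.8,0,255).astype('uint8'))
for n in ('stop_top','stop_fin_end','stop_box'):
    print(n,[(np.round(d['position'],4),round(d['score'],2)) for d in arm.pinpoint('wrist',n)[:2]])
i=arm.camera_info('top');np.savez('top.npz',K=i['K'],T=i['extrinsics']);i=arm.camera_info('scene');np.savez('scene.npz',K=i['K'],T=i['extrinsics'])
E
```

```text
3.5333 [0.57638434 0.00128847 0.29077758] [ 3.14153953e+00 -2.25221127e-03 -2.76797363e+00] 0.0003333386620412229 [-0.23296903 -0.29505013 -0.90039545]
stop_top [(array([ 0.5242, -0.0146,  0.1061]), 0.65)]
stop_fin_end [(array([ 0.5007, -0.0232,  0.1068]), 0.7)]
stop_box [(array([ 0.5221, -0.0163, -0.0016]), 0.9)]
```

View pics/w3.png

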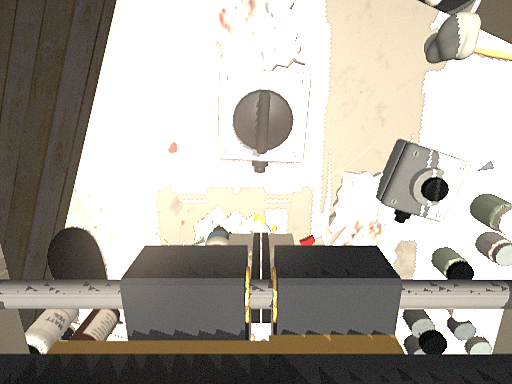

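The fin runs from about (262,92) to (264,150) on the cap (centre about (263,121)), and it lines up with the tool x axis. The fingers are shut and clear of it.

```bash
python3 - <<'E'
import numpy as np,cv2
d=np.load('w3.npz');K,T=d['K'],d['T']
def r(u,v,z):
    a=T[:3,:3]@np.linalg.solve(K,[u,v,1]);return T[:3,3]+a*(z-T[2,3])/a[2]
print('cap',r(263,121,.083)); a,b=r(262,92,.108),r(264,150,.108);print(a,b,np.hypot(*(b-a)[:2]),np.arctan2(*(b-a)[[1,0]]))
# closest-approach heights: this view vs top / scene rays through the average head centre seen there
def tri(l):
    A=np.zeros((3,3));B=np.zeros(3)
    for f,u,v in l:
        d=np.load(f);K,T=d['K'],d['T'];a=T[:3,:3]@np.linalg.solve(K,[u,v,1]);a/=np.linalg.norm(a);P=np.eye(3)-np.outer(a,a);A+=P;B+=P@T[:3,3]
    return np.linalg.solve(A,B)
for f in('top.npz','scene.npz'):
    d=np.load(f);K,T=d['K'],d['T'];p=T[:3,:3].T@(np.array([.5245,-.015,.108])-T[:3,3]);p=K@p;print(f,p[:2]/p[2])
print('cap tri top+w',tri([('w3.npz',263,121),('top.npz',310.5,207)]))
im=cv2.imread('pics/w3.png')[80:175,205:320];im2=cv2.imread('pics/scene0.png')[145:220,165:245]
cv2.imwrite('pics/c3.png',np.hstack([cv2.resize(im,(400,330),interpolation=2),cv2.resize(im2,(352,330),interpolation=2)]))
E
```

```text
cap [ 0.52489089 -0.01672258  0.083     ]
[ 0.50160902 -0.02696863  0.108     ] [ 0.54480952 -0.00808182  0.108     ] 0.04714864400827176 0.41215003019623636
top.npz [311.12449157 206.15248142]
scene.npz [203.89677078 163.6262733 ]
cap tri top+w [ 0.52458426 -0.01687858  0.08670425]
```

View pics/c3.png

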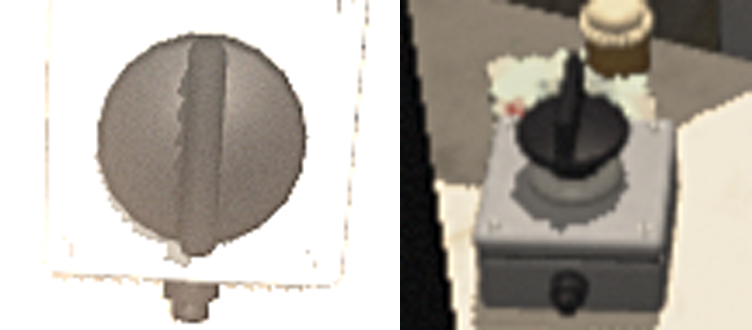

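The crop confirms an upright fin aligned with the tool x axis to within about 2°, and the head is up. The axis is at (0.525,-0.0165). I'll centre over it and descend.

>>> move_arm:
  increments:
    - {"jaw": -1,"dx": 0.027,"dy": 0.001,"dz": 0,"twist": 0}
    - {"jaw": -1,"dx": 0.027,"dy": 0.001,"dz": 0,"twist": 0}
    - {"jaw": -1,"dx": 0,"dy": 0,"dz": 0.025,"twist": 0}
    - {"jaw": -1,"dx": 0,"dy": 0,"dz": 0.03,"twist": 0}
    - {"jaw": -1,"dx": 0,"dy": 0,"dz": 0.03,"twist": 0}
    - {"jaw": -1,"dx": 0,"dy": 0,"dz": 0.02,"twist": 0}
    - {"jaw": -1,"dx": 0,"dy": 0,"dz": 0,"twist": 0}
    - {"jaw": -1,"dx": 0,"dy": 0,"dz": 0,"twist": 0}
    - {"jaw": -1,"dx": 0,"dy": 0,"dz": 0,"twist": 0}

```text
t: 4.48
eef_pos: [0.525, -0.0162, 0.1889]
ee_rot: [-3.141, 0.002, -2.767]
force: [-0.5, -0.5, 0.6]
width: 0.0001
gripper_force: 0.0
```

>>> move_arm:
  increments:
    - {"jaw": -1,"dx": 0,"dy": 0,"dz": 0.008,"twist": 0}
    - {"jaw": -1,"dx": 0,"dy": 0,"dz": 0.004,"twist": 0}
    - {"jaw": -1,"dx": 0,"dy": 0,"dz": 0.003,"twist": 0}
    - {"jaw": -1,"dx": 0,"dy": 0,"dz": 0.002,"twist": 0}
    - {"jaw": -1,"dx": 0,"dy": 0,"dz": 0.002,"twist": 0}
    - {"jaw": -1,"dx": 0,"dy": 0,"dz": 0,"twist": 0}

```text
t: 4.98
eef_pos: [0.5244, -0.0161, 0.1683]
ee_rot: [-3.142, 0.001, -2.767]
force: [0.1, 0.1, -0.2]
width: 0.0007
gripper_force: 0.0
```

>>> move_arm:
  increments:
    - {"jaw": -1,"dx": 0,"dy": 0,"dz": 0.002,"twist": 0}
    - {"jaw": -1,"dx": 0,"dy": 0,"dz": 0.002,"twist": 0}
    - {"jaw": -1,"dx": 0,"dy": 0,"dz": 0,"twist": 0}

```text
t: 5.23
eef_pos: [0.5245, -0.0162, 0.1641]
ee_rot: [-3.141, 0.0, -2.767]
force: [-0.3, -0.9, 4.7]
width: 0.0007
gripper_force: 2.2
```

>>> move_arm:
  increments:
    - {"jaw": -1,"dx": 0,"dy": 0,"dz": 0.002,"twist": 0}
    - {"jaw": -1,"dx": 0,"dy": 0,"dz": 0.001,"twist": 0}
    - {"jaw": -1,"dx": 0,"dy": 0,"dz": 0,"twist": 0}

```text
t: 5.48
eef_pos: [0.5245, -0.0161, 0.1612]
ee_rot: [-3.141, 0.0, -2.767]
force: [-1.3, -0.6, 5.4]
width: 0.0005
gripper_force: 2.5
```

```bash
python3 - <<'E'
from station import arm
import cv2,numpy as np
s=arm.get_state();print(s['t'],s['eef_pos'],s['force'],s['gripper_force'],s['width'])
f=arm.grab_frame('scene');c=cv2.resize(f[100:230,150:270],(554,600),interpolation=2);cv2.imwrite('pics/s4.png',c)
E
```

```text
5.4833 [ 0.52446856 -0.01612248  0.16120337] [-1.28979672 -0.56138782  5.38075159] 2.524808384478092 0.0005358631936764789
```

View pics/s4.png

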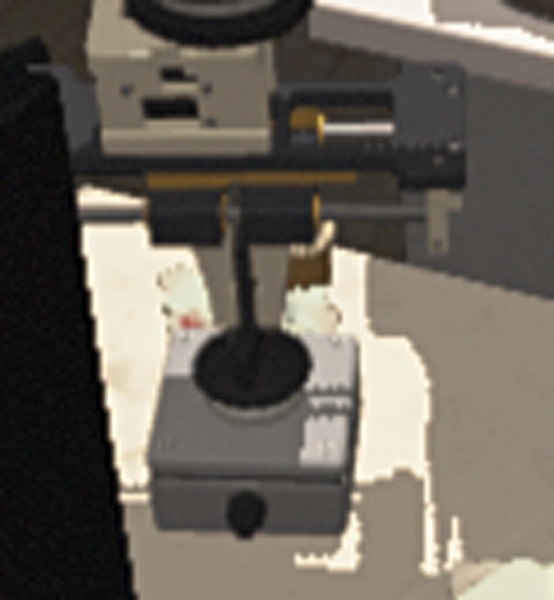

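The scene crop shows the fingers on the fin and the cap lowered close to the box, with the collar mostly hidden. I'll press to firm contact to be sure.

>>> move_arm:
  increments:
    - {"jaw": -1,"dx": 0,"dy": 0,"dz": 0.001,"twist": 0}
    - {"jaw": -1,"dx": 0,"dy": 0,"dz": 0,"twist": 0}
    - {"jaw": -1,"dx": 0,"dy": 0,"dz": 0,"twist": 0}

```text
t: 5.78
eef_pos: [0.5246, -0.0162, 0.1608]
ee_rot: [-3.141, 0.001, -2.767]
force: [-0.2, 0.0, 8.5]
width: 0.0001
gripper_force: 4.2
```

Bottom stop is reached (force rising at 12.9 mm). Now lift and go beside the fin's near end.

>>> move_arm:
  increments:
    - {"jaw": -1,"dx": 0,"dy": 0,"dz": -0.01,"twist": 0}
    - {"jaw": -1,"dx": 0,"dy": 0,"dz": -0.02,"twist": 0}
    - {"jaw": -1,"dx": 0.012,"dy": -0.017,"dz": 0,"twist": 0}
    - {"jaw": -1,"dx": 0.012,"dy": -0.017,"dz": 0,"twist": 0}
    - {"jaw": -1,"dx": 0,"dy": 0,"dz": 0,"twist": 0}
    - {"jaw": -1,"dx": 0,"dy": 0,"dz": 0,"twist": 0}

```text
t: 6.28
eef_pos: [0.5139, -0.0573, 0.1903]
ee_rot: [3.141, -0.0, -2.768]
force: [0.4, -0.1, -0.8]
width: 0.0006
gripper_force: 0.0
```

```bash
python3 - <<'E'
from station import arm
import cv2,numpy as np
s=arm.get_state();print(s['t'],s['eef_pos'],s['force'])
f=arm.grab_frame('scene');c=cv2.resize(f[100:230,150:270],(554,600),interpolation=2);cv2.imwrite('pics/s5.png',c)
for n in ('stop_top','stop_fin_end'):
  for cam in('scene','top'):
    if cam=='top' and n=='stop_top': arm.grab_frame('top')
    print(cam,n,[(np.round(d['position'],4),round(d['score'],2)) for d in arm.pinpoint(cam,n)[:1]])
E
```

```text
6.2833 [ 0.51389983 -0.05729944  0.19033366] [ 0.427873   -0.0567422  -0.79359246]
scene stop_top [(array([ 0.5238, -0.0138,  0.1013]), 0.88)]
top stop_top []
scene stop_fin_end [(array([ 0.5027, -0.0257,  0.0977]), 0.69)]
top stop_fin_end []
```

View pics/s5.png

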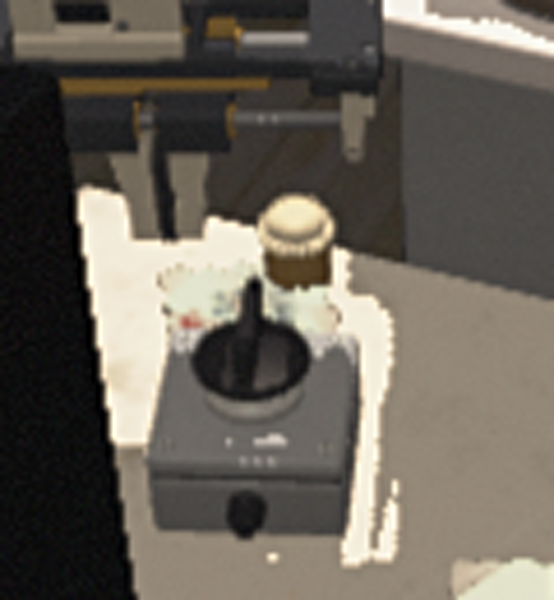

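Head is latched (fin top about 99.5 mm) and the fingers are to the right of the near end with about 10 mm gap. Descend and push.

>>> move_arm:
  increments:
    - {"jaw": -1,"dx": 0,"dy": 0,"dz": 0.02,"twist": 0}
    - {"jaw": -1,"dx": 0,"dy": 0,"dz": 0.013,"twist": 0}
    - {"jaw": -1,"dx": 0,"dy": 0,"dz": 0,"twist": 0}
    - {"jaw": -1,"dx": 0,"dy": 0,"dz": 0,"twist": 0}

```text
t: 6.92
eef_pos: [0.5142, -0.0564, 0.1568]
ee_rot: [3.142, -0.002, -2.766]
force: [0.7, -0.8, 1.0]
width: 0.0006
gripper_force: 0.0
```

>>> move_arm:
  increments:
    - {"jaw": -1,"dx": 0,"dy": 0.004,"dz": 0,"twist": 0}
    - {"jaw": -1,"dx": 0,"dy": 0.004,"dz": 0,"twist": 0}
    - {"jaw": -1,"dx": 0,"dy": 0.003,"dz": 0,"twist": 0}
    - {"jaw": -1,"dx": 0,"dy": 0.003,"dz": 0,"twist": 0}
    - {"jaw": -1,"dx": 0,"dy": 0,"dz": 0,"twist": 0}

```text
t: 7.33
eef_pos: [0.5094, -0.0431, 0.1578]
ee_rot: [-3.141, 0.001, -2.766]
force: [-0.5, -0.6, 0.0]
width: 0.0006
gripper_force: 0.5
```

>>> move_arm:
  increments:
    - {"jaw": -1,"dx": 0,"dy": 0.003,"dz": 0,"twist": 0}
    - {"jaw": -1,"dx": 0,"dy": 0.003,"dz": 0,"twist": 0}
    - {"jaw": -1,"dx": 0,"dy": 0.002,"dz": 0,"twist": 0}
    - {"jaw": -1,"dx": 0,"dy": 0,"dz": 0,"twist": 0}

```text
t: 7.67
eef_pos: [0.506, -0.036, 0.1572]
ee_rot: [3.141, -0.0, -2.767]
force: [-0.9, -3.0, 1.7]
width: 0.0003
gripper_force: 1.3
```

```bash
python3 - <<'E'
from station import arm
import cv2,numpy as np
s=arm.get_state();print(s['t'],s['eef_pos'],s['force'],s['moment'])
f=arm.grab_frame('scene');c=cv2.resize(f[100:230,150:270],(554,600),interpolation=2);cv2.imwrite('pics/s6.png',c)
for n in ('stop_top','stop_fin_end'):
    print(n,[(np.round(d['position'],4),round(d['score'],2)) for d in arm.pinpoint('scene',n)[:1]])
E
```

```text
7.6667 [ 0.50595549 -0.03595011  0.15716956] [-0.91936171 -2.97631508  1.72649787] [-0.92410148  0.24526234 -0.00592241]
stop_top [(array([ 0.5236, -0.0184,  0.1081]), 0.96)]
stop_fin_end [(array([ 0.5012, -0.0096,  0.1038]), 0.85)]
```

View pics/s6.png

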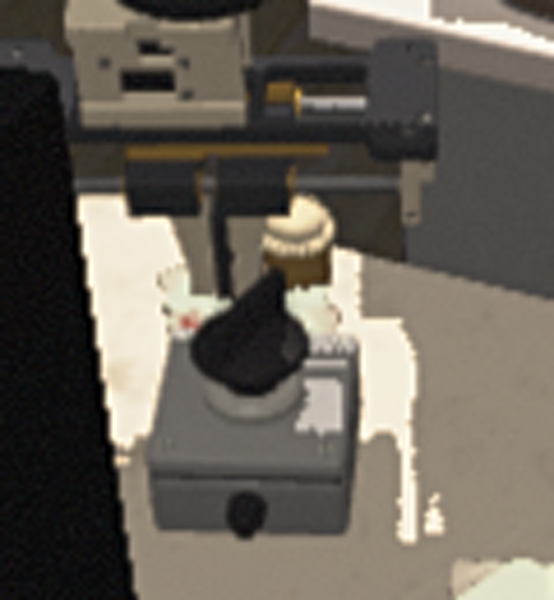

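The fin has turned about 0.7 rad clockwise. I'll push slightly further, then back off and rise.

>>> move_arm:
  increments:
    - {"jaw": -1,"dx": 0,"dy": 0.0015,"dz": 0,"twist": 0}
    - {"jaw": -1,"dx": 0,"dy": 0,"dz": 0,"twist": 0}
    - {"jaw": -1,"dx": 0,"dy": 0,"dz": 0,"twist": 0}
    - {"jaw": -1,"dx": 0,"dy": -0.006,"dz": 0,"twist": 0}
    - {"jaw": -1,"dx": 0,"dy": -0.01,"dz": 0,"twist": 0}
    - {"jaw": -1,"dx": 0,"dy": -0.015,"dz": 0,"twist": 0}
    - {"jaw": -1,"dx": 0,"dy": 0,"dz": -0.02,"twist": 0}
    - {"jaw": -1,"dx": 0,"dy": 0,"dz": -0.04,"twist": 0}
    - {"jaw": -1,"dx": 0,"dy": -0.02,"dz": -0.04,"twist": 0}
    - {"jaw": -1,"dx": 0,"dy": -0.03,"dz": 0,"twist": 0}
    - {"jaw": -1,"dx": 0,"dy": 0,"dz": 0,"twist": 0}
    - {"jaw": -1,"dx": 0,"dy": 0,"dz": 0,"twist": 0}

```text
t: 8.82
eef_pos: [0.5355, -0.1103, 0.2547]
ee_rot: [3.141, 0.001, -2.769]
force: [-1.1, -0.2, -0.7]
width: 0.0005
gripper_force: 0.0
```

```bash
python3 - <<'E'
from station import arm
import cv2,numpy as np
s=arm.get_state();print(s['t'],s['eef_pos'],s['force'])
f=arm.grab_frame('scene');c=cv2.resize(f[100:230,150:270],(554,600),interpolation=2);cv2.imwrite('pics/s7.png',c)
for n in ('stop_top','stop_fin_end'):
    print(n,[(np.round(d['position'],4),round(d['score'],2)) for d in arm.pinpoint('scene',n)[:1]])
E
```

```text
8.8167 [ 0.5354905  -0.11027854  0.25469671] [-1.1263149  -0.15431132 -0.72581621]
stop_top [(array([ 0.5236, -0.0158,  0.1061]), 0.58)]
stop_fin_end [(array([ 3.924e-01, -6.090e-02,  2.000e-04]), 0.74)]
```

View pics/s7.png

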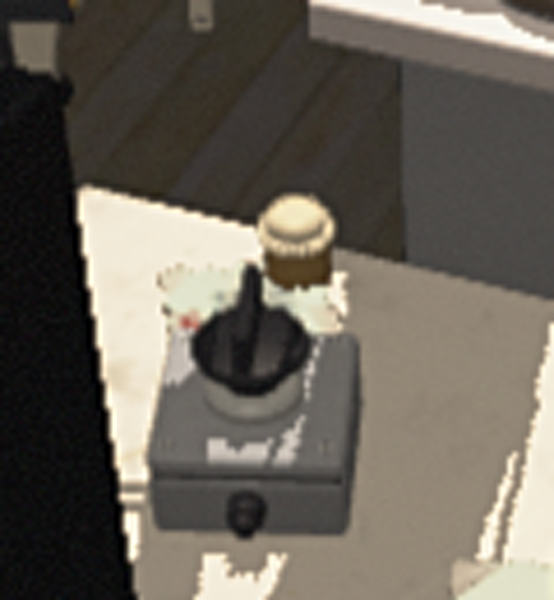

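The head is back up: the fin top sits at scene row 157.4, against 157.5 at the start and 160.7 when latched. The fin is back in its original direction and the arm is clear. I'm handing it in.

```bash
python3 -c "
from station import arm
print(arm.job_done())"
```

```text
the job is handed in; nothing more can be done
None
```

I pressed the stop head in to its bottom stop so it latched, then twisted it clockwise by about 0.7 rad (camera estimate) until it released. It is back up and turned to rest with the arm clear, and the job is handed in, but the hand-in returned no pass or fail.

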